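# Wind the balcony louvre shut over its heavy spot and lock it

### The arm

A 6-joint arm with a two-finger parallel gripper is mounted at the origin on the work surface. World frame = base frame: x ahead of the robot, y to its left, z up, the work surface at z = 0. Lengths are in mm, angles in rad, forces in N, time in s.
With the tool pointing down it reaches from about 250 to 800 mm from the base axis. Payload 8.5 kg.
Tool frame: the origin (TCP) lies at the very end of the fingers, on their centre line; the grasp point (between the pads) lies 19 mm behind it; z points along the fingers, y is the line along which they close (so a half turn about z gives the same grasp; the last joint's range is limited). The gripper opens to 85 mm and grips with 20 to 120 N. Pads are 22 mm wide; open, the fingers measure 114 mm over their backs; the gripper's body (76 mm by 85 mm) begins 54 mm behind the grasp point. The pads swing forward as they close: fully open they stand 13 mm farther back than shut.
Start: joints at [1.33, 0.238, -0.013, 1.319, 0, 1.571], TCP at [125.189, 509.81, 231.276] pointing down, gripper open.
Joint ranges: [-2.66, 2.66], [-1.03, 1.9], [-1.14, 1.46], [-1.82, 2.27], [-1.45, 1.34], [-3.14, 3.14]. Speed limits (rad/s): [2.22, 2.22, 2.79, 3.14, 3.14, 3.14].

### API

Orientations are given as [roll, pitch, yaw] about the fixed x, y, z axes, in that order (R = Rz(yaw) Ry(pitch) Rx(roll)).
In Python, from station import read_state, imaging, ctrl gives the robot as it stands.
- The arm moves only by the tool servo_tool, never from a script. Its argument "targets" is a list of rows, each a list of 5 numbers: the gripper's target within -1 to 1 (shut at 1, half-way at 0, fully open at -1), then the shift along the tool's x, y, z normalised to -1 to 1, where 1 is 0.05 m, then the turn about the tool's z normalised to -1 to 1, where 1 is 180 degrees. In form: [[hand, dx, dy, dz, spin], ...]. A call has 1 to 8 rows; each row shifts and turns the commanded pose from where the row before left it, along the tool's axes as they then stand; what a row does not reach is not made up. A row lasts 1/10 s, in which the tool goes at most 50 mm and 8.59 degrees, less where a joint would pass 70% of its speed; a pose out of reach is approached as far as the arm can. A call with a number of a shift or a turn outside -1 to 1 is refused whole. A call with a gripper value outside its range is refused whole. The fingers move at their own pace and stop on an object; the grip force is fixed at half the most. Time passes only in rows, so rows that do not move let the fingers close. It gives the time, the measured TCP pose, the force, the opening and the grip force at its end, in the units of the state.
- read_state(): the state, without advancing time (a new reading comes with each control period).
- imaging.grab_frame(name): name is "scene" or "top" or "wrist"; returns a dict with "color" (400x640x3 uint8, red, green, blue), "fx", "fy", "cx", "cy" (pixels), "k1" (the pictures are not rectified: a ray, as slopes to the right and down, at radius r is drawn at 1 + k1 r^2 times it, then the intrinsics apply), "xyz" and "attitude" of the camera in the world; the wrist camera has in their place "mount" (4x4, takes a point from camera to tool coordinates, whose origin is the TCP and whose axes are the flange's). Camera axes: x right, y down, z forward; pixel columns grow to the right and rows downward; lengths in mm; the calibration is good to about 2 mm. A picture is of the moment at which its call begins: read the wrist's pose just before it. There is no depth.
- ctrl.job_done(): hands the job in; it is judged then, once.
The state is a dict: "clock": time; "joint_positions": joint angles; "qvel": joint speeds; "effort": joint torques, N m; "tool_pos": TCP position; "tcp_rot": TCP orientation; "wrist_force": force on the tool from outside, world axes, zero at the start; "torque": the same for the moment, N m; "width": finger opening in mm; "gripper_force": force on a finger pad.
Only numpy, scipy, OpenCV 4.12 (cv2) and the standard library are available. Lean on these libraries where they do the work, as an engineer would, in place of code of your own. Each camera call takes 0.05 s, during which the arm holds its last target. There are 200 camera calls.

### The job

A storm is coming: wind the louvre vent shut by its hand crank, clockwise, carrying it over the heavy spot that comes once in every turn at an even, unhurried speed, so that it neither races ahead nor runs back. Feel for the lowest blade coming up against its rubber strip and stop when it is pressed on snugly, without forcing it; let go, then sweep the lock lever on the top rail round until it lies fully along the rail. Do not push the blades by hand, and leave the things on the ledge where they stand.

Things in the scene. Friction and masses are not known exactly. Their poses are not given: they have to be found in the camera images.
- window: aluminium louvre vent fixed upright on the ledge, 360 mm wide (its y), 300 mm high, 50 mm deep (its x), three frosted blades; origin under its centre, z up; its -x side is the room side, with a grey gearbox (56 wide, 78 high, 35 mm deep) and the crank on the stile at its +y end
- axle (a point): point on the crank's axis (parallel to the window's x), level with the middle of the knob: 123 mm in front of the window's mid-plane, 140 mm above the ledge; axes as the window's
- knob_mid (a point): middle of the crank's black knob, a round-ended cylinder 20 mm thick, 64 mm long, lying along the window's x, free to spin on its pin; it runs on a circle of 42 mm radius about the axle; the crank arm is 32 mm nearer the window than this point, the gearbox front 63 mm
- crank (a joint): turn of the crank, rad, growing clockwise seen from the room, which shuts the louvre; the arm's angle clockwise from straight up is this value - 0.634; 10.5 rad turn the blades by 1 rad. Running free it takes 2 N at the knob when slow, 5 N at 1.2 rad/s. Heavy spots peak at 3.0 and 9.2 (felt from 1.9 to 3.8 and 8.2 to 10.1): 9 N more; then, around 5 and 11.3, it pulls ahead with 9 N
- blade1: top louvre blade, frosted acrylic, 286 x 88 x 6 mm, origin on its pivot line 235 mm above the ledge; geared to the crank; not to be pushed by hand
- blade2: middle louvre blade, same, pivot line 155 mm above the ledge; not to be pushed by hand
- blade3: lowest louvre blade, same, pivot line 75 mm above the ledge; shutting swings its outer edge down and in against the rubber strip; it meets it when the crank reads somewhere from 12.6 to 13.8, different every time
- strip: black rubber weather strip, 270 x 18 mm, in its aluminium holder on the sill's room side; origin on the window's mid-plane, 30 mm above the ledge. The rubber stands out of the holder by more or less, up to 2.4 mm either way, unseen. Snug is 35 to 140 N on it, 0.1 to 0.4 rad of crank past first touch, felt at the knob as 3 to 13 N more than just before; 20 to 30 N stay on when the crank is let go
- lock (a joint): turn of the lock lever on the top rail, rad: 0 = open, lever standing out towards the room (window's -x); 1.57 = locked, lever along the rail pointing to the window's -y; pivot 30 mm to the -y side of the window's middle, on its mid-plane; moves with about 1 N at its knob and stays where left
- lock_knob (a point): top of the lock lever's black knob, an upright cylinder 16 mm thick, 26 mm high, its foot 10 mm above the top rail (rail top at 300 mm), 52 mm from the lever's pivot; this point is 335 mm above the ledge
- canister: bystander: frosted acrylic canister with hinged lid, 98 mm across, 138 mm high, origin under its centre
- bowl: bystander: white ceramic bowl, 120 mm across, 52 mm high, origin under its centre
- funnel: bystander: blue plastic funnel standing mouth down, 110 mm across, 110 mm high, origin under its centre
- peg_ring: bystander: steel ring with six clothes pegs, lying flat, 190 mm across, 13 mm high, origin under its centre

How it is judged:
By the outcome, as a careful person would: the job done as asked, in the order asked, and still so for the second after the job is handed in, with the robot touching nothing.
It also fails if it takes over 72 s, if anything falls off the work surface, if the arm or the gripper's body presses on something with over 40 N, if the wrist force passes 120 N, or if a joint passes its speed limit or range.

## Working session

There is one attempt and no reset: what is moved stays moved. The work goes in short steps, Python scripts to look and compute and a tool call to move; the robot and the scene stay as the last step left them, time stands still between calls to the robot, and variables do not carry over. Pictures are saved under pics/ and viewed, at most 10 in all, crops included, and the job is handed in when it is done.

Besides the shell and the picture viewer there is one more tool, called after "Call:" as name([rows], argument=value, ...), one row to a line, values as JSON. servo_tool: Moves the arm, as the interface text tells. Scaled input: -1 to 1 covers 0.05 m each way for a shift and 180 degrees each way for a turn. Its arguments: {"type":"object","properties":{"targets":{"type":"array"}},"required":["targets"]}

```bash
mkdir -p pics; ls; python3 - <<'E'
from station import read_state, imaging, ctrl
import cv2
s=read_state();print(s)
for n in("scene","top"):
    f=imaging.grab_frame(n);cv2.imwrite(f"pics/{n}0.png",f["color"][:,:,::-1]);print({k:v for k,v in f.items() if k!="color"})
E
```

```text
pics
{'clock': 0.0, 'joint_positions': array([ 1.32998413e+00,  2.38784625e-01, -1.42774759e-02,  1.31919399e+00,
       -3.36914415e-06,  1.57079300e+00]), 'qvel': array([-9.14620705e-04, -2.90231044e-04,  1.20088714e-04,  3.05936155e-04,
        7.49746522e-05,  1.49339396e-03]), 'effort': array([-3.32716727e-04, -5.38789165e+01,  3.46442020e+01,  1.80162949e-02,
       -9.34658124e-05,  5.27674246e-06]), 'tool_pos': array([125.10761152, 509.4377081 , 230.66656784]), 'tcp_rot': array([-3.14013289e+00,  3.36428047e-06,  2.90078379e+00]), 'wrist_force': array([-1.27630441, -0.50862304,  0.49752389]), 'torque': array([-0.03347242,  0.02255108, -0.03225711]), 'gripper_force': 0.0, 'width': 85.4511600747428}
{'fx': 508.13762978783024, 'fy': 508.13762978783024, 'cx': 316.13359914545157, 'cy': 199.8633407131117, 'k1': -0.09441124867934124, 'xyz': array([1076.50706551, -435.57789934, 1133.62561714]), 'attitude': array([-2.48201649, -0.01463104,  0.85326981])}
{'fx': 418.7824245483057, 'fy': 418.7824245483057, 'cx': 322.5989067278439, 'cy': 195.10162264274817, 'k1': -0.09089046089535399, 'xyz': array([ 385.53828684,   43.62782732, 1384.62115123]), 'attitude': array([-3.00777335,  0.0195509 , -1.59084124])}
```

View pics/scene0.png

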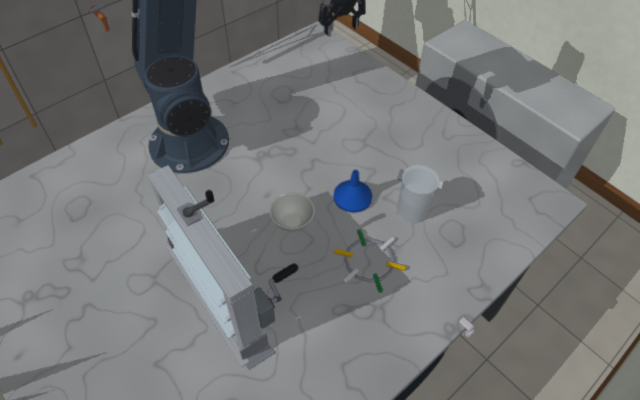

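View pics/top0.png

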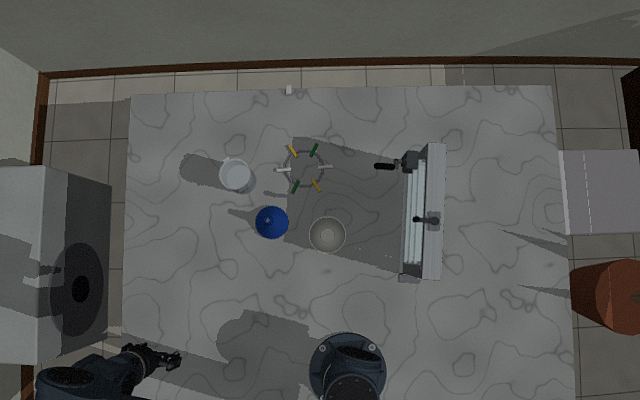

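The scene picture shows the window at the left, with the crank knob near (285,272) and the lock knob near (210,197). In the top picture, the knob is near (384,166), the lock knob near (418,219) and the rail spans about (436,143) to (432,279). Next I'll enlarge these areas.

```bash
python3 - <<'E'
import cv2,numpy as np
a=cv2.imread("pics/scene0.png");b=cv2.imread("pics/top0.png")
c1=cv2.resize(a[155:375,140:310],None,fx=2.7,fy=2.7,interpolation=3)
c2=cv2.resize(b[135:290,365:455],None,fx=3.8,fy=3.8,interpolation=3)
h=max(c1.shape[0],c2.shape[0]);z=np.zeros((h,c1.shape[1]+c2.shape[1],3),np.uint8)
z[:c1.shape[0],:c1.shape[1]]=c1;z[:c2.shape[0],c1.shape[1]:]=c2;cv2.imwrite("pics/crop0.png",z);print(z.shape,c1.shape)
E
```

```text
(594, 801, 3) (594, 459, 3)
```

View pics/crop0.png

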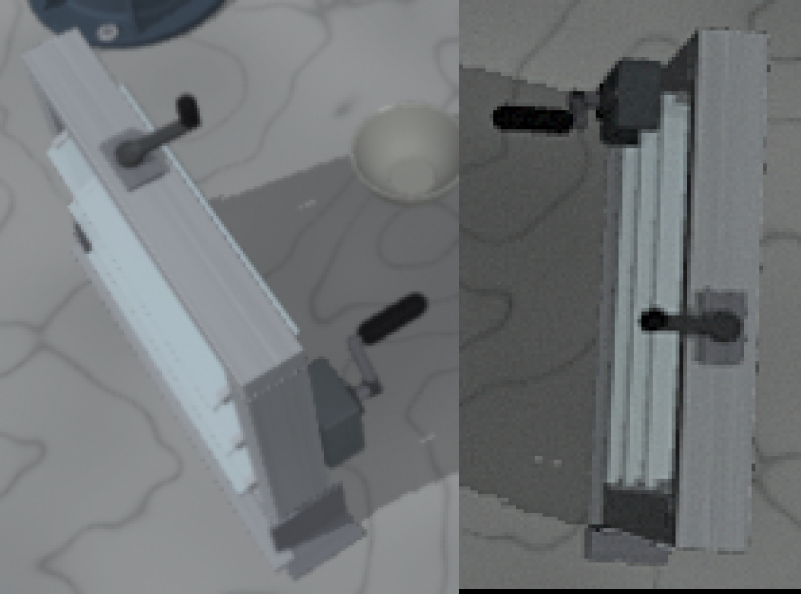

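```bash
cat > h.py <<'E'
from station import read_state, imaging, ctrl
import numpy as np
from scipy.spatial.transform import Rotation as R
from scipy.optimize import least_squares
C={"scene":dict(f=508.1376,c=(316.1336,199.8633),k=-.0944112,p=[1076.507,-435.578,1133.626],a=[-2.48201649,-0.01463104,0.85326981]),
"top":dict(f=418.7824,c=(322.5989,195.1016),k=-.0908905,p=[385.538,43.628,1384.621],a=[-3.00777335,0.0195509,-1.59084124])}
def proj(n,P):
    c=C[n];q=R.from_euler("xyz",c["a"]).inv().apply(np.atleast_2d(P)-c["p"]);s=q[:,:2]/q[:,2:]
    return s*(1+c["k"]*(s**2).sum(1,keepdims=True))*c["f"]+c["c"]
def win(v,p): return R.from_euler("z",v[2]).apply(np.atleast_2d(p))+[v[0],v[1],v[3] if len(v)>3 else 0]
AX=np.array([-123,152,140.])
E
python3 - <<'E'
from h import *
sc=np.array([[302,350],[245,387],[24,53],[75,28],[186,102],[394,318]])/2.7+[140,155]
tp=(np.array([[698,31],[767,34],[748,550],[676,546],[653,320],[533,119]])-[459,0])/3.8+[365,135]
def model(v):
    x,y,w,ax,th,l=v
    pts=[[-25,180,300],[25,180,300],[25,-180,300],[-25,-180,300],[-52*np.cos(l),-30-52*np.sin(l),335],
     [-123,ax-42*np.sin(th),140+42*np.cos(th)]]
    return win((x,y,w),pts)
f=lambda v:np.r_[(proj("scene",model(v))-sc).ravel(),(proj("top",model(v))-tp).ravel()]
for t0 in(-.6,.6,3):
    r=least_squares(f,[400,-280,-1.57,152,t0,0]);print(r.cost,r.x.round(3));print(r.fun.reshape(2,6,2).round(1).tolist());print(model(r.x).round(1)[-2:])
# independent triangulation of knob, lock knob
for i in(4,5):
    g=lambda p:np.r_[(proj("scene",p)[0]-sc[i]),(proj("top",p)[0]-tp[i])]
    r=least_squares(g,[500,-200,200.]);print(i,r.x.round(1),r.fun.round(1))
E
```

```text
8.397831977961465 [ 4.88205e+02 -2.27267e+02 -1.66700e+00  1.09112e+02 -5.93000e-01
  1.70000e-02]
[[[0.8, -0.4], [-1.6, -0.1], [-1.9, -0.1], [0.0, -0.8], [-0.7, -0.3], [-0.8, 0.1]], [[-0.8, -1.6], [-0.4, -1.0], [-0.7, 0.0], [-1.1, -0.3], [0.1, -0.6], [-0.8, -0.6]]]
[[ 462.5 -172.6  335. ]
 [ 631.9 -117.5  174.8]]
8.397831977961635 [ 4.88205e+02 -2.27267e+02 -1.66700e+00  1.56041e+02  5.93000e-01
  1.70000e-02]
[[[0.8, -0.4], [-1.6, -0.1], [-1.9, -0.1], [0.0, -0.8], [-0.7, -0.3], [-0.8, 0.1]], [[-0.8, -1.6], [-0.4, -1.0], [-0.7, 0.0], [-1.1, -0.3], [0.1, -0.6], [-0.8, -0.6]]]
[[ 462.5 -172.6  335. ]
 [ 631.9 -117.5  174.8]]
8.397831977961268 [ 4.88205e+02 -2.27267e+02 -1.66700e+00  1.56041e+02  5.93000e-01
  1.70000e-02]
[[[0.8, -0.4], [-1.6, -0.1], [-1.9, -0.1], [0.0, -0.8], [-0.7, -0.3], [-0.8, 0.1]], [[-0.8, -1.6], [-0.4, -1.0], [-0.7, 0.0], [-1.1, -0.3], [0.1, -0.6], [-0.8, -0.6]]]
[[ 462.5 -172.6  335. ]
 [ 631.9 -117.5  174.8]]
4 [ 461.6 -171.6  332.6] [-0.4  0.  -0.4 -0.2]
5 [ 631.9 -117.3  174.7] [-0.7  0.1 -0.8 -0.6]
```

Window pose: centre (488, -227), yaw -1.667. The knob is at (632, -117, 175) and the arm angle is about +0.59, so the crank reads about 1.2. I'll spin the tool to line up with the window, then fly to a point above the knob.

Call:
servo_tool([
  [-1,0,0,-0.06,0.0454],
  [-1,0,0,-0.06,0.0454],
  [-1,0,0,-0.06,0.0454],
  [-1,0,0,-0.06,0.0454],
  [-1,0,0,-0.06,0.0454],
  [-1,-0.1,0.1,-0.06,0.0454],
  [-1,-0.2,0.2,-0.06,0.0454],
  [-1,-0.3,0.3,-0.06,0.0454],
])

```text
clock: 0.9
tool_pos: [164.6, 495.1, 254.9]
tcp_rot: [-3.141, 0.001, 1.755]
wrist_force: [0.9, 0.2, -0.4]
width: 85.6
gripper_force: 0.0
```

Call:
servo_tool([
  [-1,-0.4,0.4,-0.06,0.0454],
  [-1,-0.5,0.5,-0.06,0.0454],
  [-1,-0.6,0.6,0,0],
  [-1,-0.66,0.66,0,0],
  [-1,-0.66,0.66,0,0],
  [-1,-0.66,0.66,0,0],
  [-1,-0.66,0.66,0,0],
  [-1,-0.66,0.66,0,0],
])

```text
clock: 1.7
tool_pos: [390.3, 240.7, 261.2]
tcp_rot: [-3.142, 0.0, 1.475]
wrist_force: [1.0, 0.5, -0.3]
width: 85.3
gripper_force: 0.0
```

Call:
servo_tool([
  [-1,-0.66,0.66,0,0],
  [-1,-0.66,0.66,0,0],
  [-1,-0.66,0.66,0,0],
  [-1,-0.66,0.66,0,0],
  [-1,-0.66,0.66,0,0],
  [-1,-0.6,0.6,0,0],
  [-1,-0.5,0.5,0,0],
  [-1,-0.3,0.3,0,0],
])

```text
clock: 2.5
tool_pos: [602.1, -16.4, 260.4]
tcp_rot: [-3.141, 0.0, 1.473]
wrist_force: [0.4, 0.9, -0.3]
width: 85.1
gripper_force: 0.0
```

```bash
python3 - <<'E'
from h import *
import cv2
s=read_state();print(s["clock"],s["tool_pos"],s["tcp_rot"],s["joint_positions"],s["wrist_force"])
f=imaging.grab_frame("wrist");cv2.imwrite("pics/w1.png",f["color"][:,:,::-1]);print({k:v for k,v in f.items() if k!="color"})
E
```

```text
2.5 [602.09819485 -16.44856586 260.37105505] [-3.14067452e+00  4.59836315e-04  1.47265363e+00] [-2.71115083e-02  3.68944313e-01  2.47930519e-01  1.45073098e+00
 -3.93515496e-04  1.64182792e+00] [ 0.35204292  0.9490043  -0.32913031]
{'fx': 284.1336650757713, 'fy': 284.1336650757713, 'cx': 317.3349119116026, 'cy': 204.78158140286763, 'k1': 0.016928270720924888, 'mount': array([[-1.85020886e-04, -9.45142310e-01, -3.26658813e-01,
         8.42342352e+01],
       [ 9.99999931e-01, -6.96910788e-05, -3.64762502e-04,
        -4.75378305e-01],
       [ 3.21987269e-04, -3.26658858e-01,  9.45142258e-01,
        -1.41739967e+02],
       [ 0.00000000e+00,  0.00000000e+00,  0.00000000e+00,
         1.00000000e+00]])}
```

View pics/w1.png

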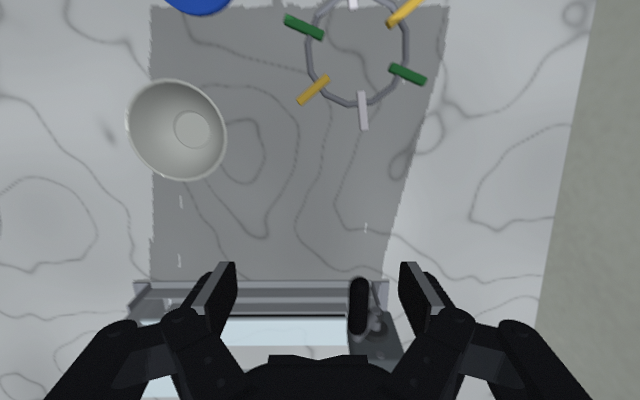

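The wrist view shows the bowl and peg ring in front of the window. The crank knob runs from (359,277) to (358,337), with its hub to the right near (376,325). That confirms the arm leans to window -y.

```bash
cat >> h.py <<'E'
M=np.array([[-1.85e-4,-.945142,-.326659,84.234],[1,-7e-5,-3.65e-4,-.475],[3.2e-4,-.326659,.945142,-141.74]])
def wray(px,pos,rot,z):
    s=(np.array(px)-[317.335,204.782])/284.1337; s=s/(1+.016928*(s@s))
    T=R.from_euler("xyz",rot); o=T.apply(M[:,3])+pos; d=T.apply(M[:,:3]@np.r_[s,1]); return o+d*(z-o[2])/d[2]
W=(488.2,-227.3,-1.667)
def towin(p): return R.from_euler("z",-W[2]).apply(np.array(p)-[W[0],W[1],0])
E
python3 - <<'E'
from h import *
pos=[602.1,-16.45,260.37];rot=[-3.1407,.0005,1.4727]
for px in([359,277],[358.5,337],[376,325]):
    for z in(175,140):
        p=wray(px,pos,rot,z);print(px,z,p.round(1),towin(p).round(1))
s=read_state();print(s["tool_pos"],towin(s["tool_pos"]))
E
```

```text
[359, 277] 175 [633.5 -84.9 175. ] [-155.7  130.9  175. ]
[359, 277] 140 [ 637.1 -108.4  140. ] [-132.7  136.8  140. ]
[358.5, 337] 175 [ 629.3 -154.4  175. ] [-86.1 133.5 175. ]
[358.5, 337] 140 [ 632.3 -188.6  140. ] [-52.3 139.7 140. ]
[376, 325] 175 [ 647.3 -141.2  175. ] [-101.   150.1  175. ]
[376, 325] 140 [ 653.  -173.4  140. ] [-69.5 158.9 140. ]
[603.3100583  -17.91061874 259.96315647] [-219.47810003   94.46481944  259.96315647]
```

Call:
servo_tool([
  [-0.5,-0.4,0.19,0,0],
  [-0.5,-0.4,0.19,0,0],
  [-0.5,-0.4,0.19,0.2,0],
  [-0.5,-0.4,0.19,0.2,0],
  [-0.5,0,0,0,0],
  [-0.5,0,0,0,0],
])

```text
clock: 3.15
tool_pos: [630.6, -97.3, 240.7]
tcp_rot: [-3.14, -0.0, 1.474]
wrist_force: [-0.1, 0.7, 0.5]
width: 63.7
gripper_force: 0.0
```

```bash
python3 - <<'E'
from h import *
s=read_state();print(s["clock"],s["tool_pos"],s["tcp_rot"],towin(s["tool_pos"]),s["wrist_force"],s["width"])
E
```

```text
3.15 [630.64248468 -97.3127804  240.72154223] [-3.14010768e+00 -2.18827371e-04  1.47373862e+00] [-143.06852005  129.29786259  240.72154223] [-0.06942736  0.73413739  0.50553359] 63.6865901201388
```

Call:
servo_tool([
  [-0.5,-0.05,0.032,0.2,0],
  [-0.5,-0.05,0.032,0.4,0],
  [-0.5,0,0,0.4,0],
  [-0.5,0,0,0.4,0],
  [-0.5,0,0,0.29,0],
  [-0.5,0,0,0,0],
  [-0.5,0,0,0,0],
])

```text
clock: 3.85
tool_pos: [633.7, -102.0, 157.1]
tcp_rot: [-3.142, 0.0, 1.475]
wrist_force: [0.2, -0.1, 0.5]
width: 63.8
gripper_force: 0.0
```

```bash
python3 - <<'E'
from h import *
import cv2
s=read_state();print(s["clock"],s["tool_pos"],s["tcp_rot"],towin(s["tool_pos"]),s["wrist_force"],s["width"])
f=imaging.grab_frame("wrist");cv2.imwrite("pics/w2.png",f["color"][:,:,::-1])
E
```

```text
3.85 [ 633.65138464 -102.04844907  157.13108184] [-3.14156718e+00  7.27733691e-05  1.47525460e+00] [-138.64377007  132.74773568  157.13108184] [ 0.15007498 -0.1177155   0.50664024] 63.849095651214476
```

View pics/w2.png

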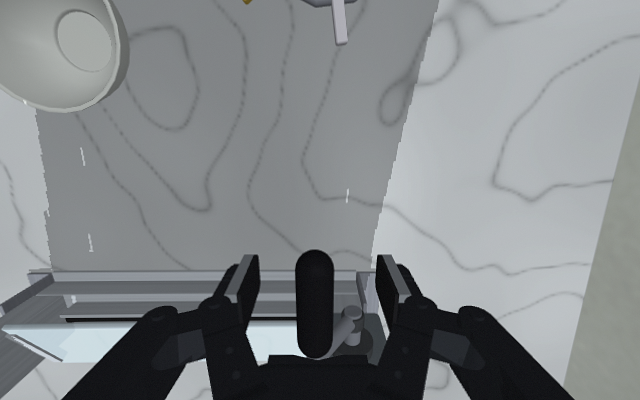

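The knob, at (314,250)–(314,357), is centred between the open pads. Closing now.

Call:
servo_tool([
  [1,0,0,0,0],
  [1,0,0,0,0],
  [1,0,0,0,0],
  [1,0,0,0,0],
  [1,0,0,0,0],
  [1,0,0,0,0],
])

```text
clock: 4.5
tool_pos: [633.3, -102.5, 157.3]
tcp_rot: [-3.141, -0.0, 1.475]
wrist_force: [-5.2, 1.4, 5.6]
width: 17.8
gripper_force: 58.4
```

```bash
python3 - <<'E'
from h import *
s=read_state();print(s["clock"],s["tool_pos"],towin(s["tool_pos"]),s["wrist_force"],s["width"],s["gripper_force"])
E
```

```text
4.5 [ 633.25811892 -102.49426378  157.2821898 ] [-138.16224153  132.3991113   157.2821898 ] [-5.17761863  1.39802771  5.64769498] 17.837091017700246 58.445168137550354
```

```bash
cat >> h.py <<'E'
def rows(phi0,steps,corr=(0,0),r=42.):
    """rows for a clockwise arc; corr=(window y, z) mm spread over it"""
    ph=phi0+np.r_[0,np.cumsum(steps)]; k=np.linspace(0,1,len(ph))
    u=np.c_[-r*np.sin(ph)+corr[0]*k,-r*np.cos(ph)-corr[1]*k]/50
    u=np.round(u-u[0],3); return np.round(np.diff(u,axis=0),3),ph[-1]
def show(phi0,steps,**k):
    q,e=rows(phi0,steps,**k)
    for i in range(0,len(q),8): print("["+", ".join(f"[1, 0, {a:g}, {b:g}, 0]" for a,b in q[i:i+8])+"]")
    print("end",e)
def st(phi,c):
    s=read_state();w=towin(s["tool_pos"]);F=R.from_euler("z",-W[2]).apply(s["wrist_force"])
    t=np.array([-np.cos(phi),-np.sin(phi)]);n=np.array([-np.sin(phi),np.cos(phi)])
    print(s["clock"],"win",w.round(1),"F",F.round(1),"tang",(F[1:]@t).round(1),"rad",(F[1:]@n).round(1),"cmd-tcp",(np.array([c[0]-42*np.sin(phi),c[1]+42*np.cos(phi)])-w[1:]).round(1),"w",s["width"].round(1))
E
python3 - <<'E'
from h import *
show(.58,[.02,.04,.06]+[.0785]*13)
E
```

```text
[[1, 0, -0.014, 0.009, 0], [1, 0, -0.027, 0.02, 0], [1, 0, -0.04, 0.031, 0], [1, 0, -0.049, 0.045, 0], [1, 0, -0.045, 0.048, 0], [1, 0, -0.041, 0.051, 0], [1, 0, -0.037, 0.055, 0], [1, 0, -0.032, 0.057, 0]]
[[1, 0, -0.028, 0.06, 0], [1, 0, -0.024, 0.061, 0], [1, 0, -0.018, 0.064, 0], [1, 0, -0.013, 0.064, 0], [1, 0, -0.009, 0.066, 0], [1, 0, -0.003, 0.065, 0], [1, 0, 0.002, 0.066, 0], [1, 0, 0.008, 0.066, 0]]
end 1.7205
```

Call:
servo_tool([
  [1,0,-0.014,0.009,0],
  [1,0,-0.027,0.02,0],
  [1,0,-0.04,0.031,0],
  [1,0,-0.049,0.045,0],
  [1,0,-0.045,0.048,0],
  [1,0,-0.041,0.051,0],
  [1,0,-0.037,0.055,0],
  [1,0,-0.032,0.057,0],
])

```text
clock: 5.3
tool_pos: [620.2, -101.3, 141.9]
tcp_rot: [3.139, 0.0, 1.475]
wrist_force: [-1.2, 1.2, 6.0]
width: 18.1
gripper_force: 58.5
```

```bash
python3 - <<'E'
from h import *
st(.58+.12+.0785*5,(155.4,122.2))
E
```

```text
Traceback (most recent call last):
  File "h.py", line 30, in st
    print(s["clock"],"win",w.round(1),"F",F.round(1),"tang",(F[1:]@t).round(1),"rad",(F[1:]@n).round(1),"cmd-tcp",(np.array([c[0]-42*np.sin(phi),c[1]+42*np.cos(phi)])-w[1:]).round(1),"w",s["width"].round(1))
                                                                                                                                                                                           ^^^^^^^^^^^^^^^^
AttributeError: 'float' object has no attribute 'round'
```

Call:
servo_tool([
  [1,0,-0.028,0.06,0],
  [1,0,-0.024,0.061,0],
  [1,0,-0.018,0.064,0],
  [1,0,-0.013,0.064,0],
  [1,0,-0.009,0.066,0],
  [1,0,-0.003,0.065,0],
  [1,0,0.002,0.066,0],
  [1,0,0.008,0.066,0],
])

```text
clock: 6.1
tool_pos: [616.2, -100.9, 116.6]
tcp_rot: [3.139, 0.0, 1.475]
wrist_force: [-1.4, 1.1, 9.8]
width: 18.1
gripper_force: 58.8
```

```bash
sed -i 's/,s\["width"\].round(1))/,s["width"])/' h.py; python3 - <<'E'
from h import *
st(1.7205,(155.4,122.2))
show(1.7205,[.0785]*8)
E
```

```text
6.1 win [-138.1  115.3  116.6] F [-1.  -1.5  9.8] tang -9.9 rad -0.0 cmd-tcp [-1.4 -0.7] w 18.078215167813276
[[1, 0, 0.012, 0.065, 0], [1, 0, 0.018, 0.063, 0], [1, 0, 0.022, 0.062, 0], [1, 0, 0.027, 0.06, 0], [1, 0, 0.032, 0.058, 0], [1, 0, 0.036, 0.055, 0], [1, 0, 0.041, 0.052, 0], [1, 0, 0.044, 0.049, 0]]
end 2.3485
```

Call:
servo_tool([
  [1,0,0.012,0.065,0],
  [1,0,0.018,0.063,0],
  [1,0,0.022,0.062,0],
  [1,0,0.027,0.06,0],
  [1,0,0.032,0.058,0],
  [1,0,0.036,0.055,0],
  [1,0,0.041,0.052,0],
  [1,0,0.044,0.049,0],
])

```text
clock: 6.9
tool_pos: [627.4, -102.0, 93.7]
tcp_rot: [3.14, 0.0, 1.475]
wrist_force: [-4.8, 1.9, 13.2]
width: 17.9
gripper_force: 59.0
```

```bash
python3 - <<'E'
from h import *
st(2.3485,(155.4,122.2))
show(2.3485,[.0785]*16)
E
```

```text
6.9 win [-138.1  126.6   93.7] F [-1.4 -5.  13.2] tang -12.9 rad -5.7 cmd-tcp [-1.1 -0.9] w 17.907971031729524
[[1, 0, 0.048, 0.045, 0], [1, 0, 0.052, 0.041, 0], [1, 0, 0.054, 0.037, 0], [1, 0, 0.057, 0.033, 0], [1, 0, 0.06, 0.028, 0], [1, 0, 0.062, 0.023, 0], [1, 0, 0.063, 0.019, 0], [1, 0, 0.064, 0.013, 0]]
[[1, 0, 0.066, 0.008, 0], [1, 0, 0.066, 0.004, 0], [1, 0, 0.066, -0.002, 0], [1, 0, 0.065, -0.008, 0], [1, 0, 0.065, -0.012, 0], [1, 0, 0.063, -0.017, 0], [1, 0, 0.063, -0.023, 0], [1, 0, 0.06, -0.027, 0]]
end 3.6045
```

Call:
servo_tool([
  [1,0,0.048,0.045,0],
  [1,0,0.052,0.041,0],
  [1,0,0.054,0.037,0],
  [1,0,0.057,0.033,0],
  [1,0,0.06,0.028,0],
  [1,0,0.062,0.023,0],
  [1,0,0.063,0.019,0],
  [1,0,0.064,0.013,0],
])

```text
clock: 7.7
tool_pos: [649.7, -104.1, 81.5]
tcp_rot: [3.141, -0.0, 1.474]
wrist_force: [-6.5, 1.2, 11.6]
width: 18.0
gripper_force: 59.2
```

Call:
servo_tool([
  [1,0,0.066,0.008,0],
  [1,0,0.066,0.004,0],
  [1,0,0.066,-0.002,0],
  [1,0,0.065,-0.008,0],
  [1,0,0.065,-0.012,0],
  [1,0,0.063,-0.017,0],
  [1,0,0.063,-0.023,0],
  [1,0,0.06,-0.027,0],
])

```text
clock: 8.5
tool_pos: [675.3, -106.6, 84.9]
tcp_rot: [3.141, -0.0, 1.475]
wrist_force: [-4.9, 0.8, 7.6]
width: 18.1
gripper_force: 58.8
```

```bash
python3 - <<'E'
from h import *
st(3.6045,(155.4,122.2))
show(3.6045,[.0785]*16)
E
```

```text
8.5 win [-138.2  174.6   84.9] F [-0.3 -5.   7.6] tang -1.1 rad -9.0 cmd-tcp [-0.4 -0.3] w 18.05078173119195
[[1, 0, 0.058, -0.032, 0], [1, 0, 0.055, -0.036, 0], [1, 0, 0.052, -0.04, 0], [1, 0, 0.049, -0.045, 0], [1, 0, 0.045, -0.048, 0], [1, 0, 0.041, -0.051, 0], [1, 0, 0.037, -0.055, 0], [1, 0, 0.033, -0.057, 0]]
[[1, 0, 0.028, -0.059, 0], [1, 0, 0.023, -0.062, 0], [1, 0, 0.019, -0.063, 0], [1, 0, 0.013, -0.065, 0], [1, 0, 0.009, -0.065, 0], [1, 0, 0.003, -0.066, 0], [1, 0, -0.002, -0.066, 0], [1, 0, -0.007, -0.066, 0]]
end 4.8605
```

Call:
servo_tool([
  [1,0,0.058,-0.035,0],
  [1,0,0.055,-0.039,0],
  [1,0,0.052,-0.043,0],
  [1,0,0.049,-0.048,0],
  [1,0,0.045,-0.051,0],
  [1,0,0.041,-0.054,0],
  [1,0,0.037,-0.057,0],
  [1,0,0.033,-0.057,0],
])

```text
clock: 9.3
tool_pos: [694.5, -108.4, 103.7]
tcp_rot: [3.14, -0.0, 1.475]
wrist_force: [2.3, 1.4, 3.8]
width: 18.2
gripper_force: 58.4
```

Call:
servo_tool([
  [1,0,0.028,-0.059,0],
  [1,0,0.023,-0.062,0],
  [1,0,0.019,-0.063,0],
  [1,0,0.013,-0.065,0],
  [1,0,0.009,-0.065,0],
  [1,0,0.003,-0.066,0],
  [1,0,-0.002,-0.066,0],
  [1,0,-0.007,-0.066,0],
])

```text
clock: 10.1
tool_pos: [698.6, -108.8, 129.4]
tcp_rot: [3.14, -0.0, 1.475]
wrist_force: [5.5, 1.5, 3.3]
width: 17.8
gripper_force: 58.4
```

```bash
python3 - <<'E'
from h import *
st(4.8605,(155.4,123.2))
show(4.8605,[.0785]*16)
E
```

```text
10.1 win [-138.2  198.1  129.4] F [-2.   5.3  3.3] tang 2.4 rad 5.7 cmd-tcp [-1.1  0. ] w 17.795017194866183
[[1, 0, -0.012, -0.065, 0], [1, 0, -0.018, -0.063, 0], [1, 0, -0.022, -0.062, 0], [1, 0, -0.027, -0.061, 0], [1, 0, -0.032, -0.057, 0], [1, 0, -0.036, -0.056, 0], [1, 0, -0.04, -0.052, 0], [1, 0, -0.044, -0.048, 0]]
[[1, 0, -0.048, -0.046, 0], [1, 0, -0.052, -0.041, 0], [1, 0, -0.054, -0.037, 0], [1, 0, -0.057, -0.033, 0], [1, 0, -0.06, -0.028, 0], [1, 0, -0.062, -0.023, 0], [1, 0, -0.063, -0.019, 0], [1, 0, -0.064, -0.013, 0]]
end 6.1165
```

Call:
servo_tool([
  [1,0,-0.01,-0.065,0],
  [1,0,-0.015,-0.063,0],
  [1,0,-0.019,-0.062,0],
  [1,0,-0.024,-0.061,0],
  [1,0,-0.03,-0.057,0],
  [1,0,-0.034,-0.056,0],
  [1,0,-0.038,-0.052,0],
  [1,0,-0.042,-0.048,0],
])

```text
clock: 10.9
tool_pos: [687.5, -107.7, 152.2]
tcp_rot: [3.141, -0.0, 1.475]
wrist_force: [4.2, 2.3, 2.0]
width: 18.1
gripper_force: 58.4
```

Call:
servo_tool([
  [1,0,-0.048,-0.046,0],
  [1,0,-0.052,-0.041,0],
  [1,0,-0.054,-0.037,0],
  [1,0,-0.057,-0.033,0],
  [1,0,-0.06,-0.028,0],
  [1,0,-0.062,-0.023,0],
  [1,0,-0.063,-0.019,0],
  [1,0,-0.064,-0.013,0],
])

```text
clock: 11.7
tool_pos: [664.9, -105.6, 164.5]
tcp_rot: [3.141, -0.0, 1.475]
wrist_force: [6.1, 2.5, 4.4]
width: 18.3
gripper_force: 58.5
```

```bash
python3 - <<'E'
from h import *
st(6.1165,(156.4,123.2))
show(6.1165,[.0785]*24)
E
```

```text
11.7 win [-138.1  164.1  164.5] F [-3.   5.8  4.4] tang -5.0 rad 5.3 cmd-tcp [-0.8  0.1] w 18.32837672176173
[[1, 0, -0.065, -0.008, 0], [1, 0, -0.066, -0.004, 0], [1, 0, -0.066, 0.002, 0], [1, 0, -0.066, 0.007, 0], [1, 0, -0.064, 0.013, 0], [1, 0, -0.064, 0.017, 0], [1, 0, -0.062, 0.022, 0], [1, 0, -0.06, 0.027, 0]]
[[1, 0, -0.058, 0.032, 0], [1, 0, -0.055, 0.036, 0], [1, 0, -0.052, 0.04, 0], [1, 0, -0.049, 0.044, 0], [1, 0, -0.046, 0.048, 0], [1, 0, -0.041, 0.052, 0], [1, 0, -0.037, 0.054, 0], [1, 0, -0.033, 0.057, 0]]
[[1, 0, -0.028, 0.06, 0], [1, 0, -0.024, 0.062, 0], [1, 0, -0.018, 0.063, 0], [1, 0, -0.014, 0.064, 0], [1, 0, -0.008, 0.066, 0], [1, 0, -0.003, 0.066, 0], [1, 0, 0.002, 0.065, 0], [1, 0, 0.007, 0.066, 0]]
end 8.0005
```

Call:
servo_tool([
  [1,0,-0.065,-0.008,0],
  [1,0,-0.066,-0.004,0],
  [1,0,-0.066,0.002,0],
  [1,0,-0.066,0.007,0],
  [1,0,-0.064,0.013,0],
  [1,0,-0.064,0.017,0],
  [1,0,-0.062,0.022,0],
  [1,0,-0.06,0.027,0],
])

```text
clock: 12.5
tool_pos: [638.5, -103.0, 160.6]
tcp_rot: [-3.141, -0.0, 1.474]
wrist_force: [2.0, 2.6, 6.0]
width: 18.0
gripper_force: 58.7
```

Call:
servo_tool([
  [1,0,-0.058,0.032,0],
  [1,0,-0.055,0.036,0],
  [1,0,-0.052,0.04,0],
  [1,0,-0.049,0.044,0],
  [1,0,-0.046,0.048,0],
  [1,0,-0.041,0.052,0],
  [1,0,-0.037,0.054,0],
  [1,0,-0.033,0.057,0],
])

```text
clock: 13.3
tool_pos: [620.0, -101.3, 142.1]
tcp_rot: [-3.141, -0.0, 1.474]
wrist_force: [1.0, 2.7, 4.9]
width: 18.3
gripper_force: 58.7
```

Call:
servo_tool([
  [1,0,-0.028,0.06,0],
  [1,0,-0.024,0.062,0],
  [1,0,-0.018,0.063,0],
  [1,0,-0.014,0.064,0],
  [1,0,-0.008,0.066,0],
  [1,0,-0.003,0.066,0],
  [1,0,0.002,0.065,0],
  [1,0,0.007,0.066,0],
])

```text
clock: 14.1
tool_pos: [615.9, -100.9, 117.0]
tcp_rot: [-3.141, 0.0, 1.474]
wrist_force: [-0.1, 2.9, 10.8]
width: 18.1
gripper_force: 59.1
```

```bash
python3 - <<'E'
from h import *
st(8.0005,(156.4,123.2))
show(8.0005,[.0785]*24)
E
```

```text
14.1 win [-138.1  115.   117. ] F [-2.9 -0.4 10.8] tang -10.8 rad -1.2 cmd-tcp [-0.2  0.1] w 18.06990943909551
[[1, 0, 0.012, 0.065, 0], [1, 0, 0.017, 0.063, 0], [1, 0, 0.023, 0.063, 0], [1, 0, 0.027, 0.06, 0], [1, 0, 0.031, 0.058, 0], [1, 0, 0.036, 0.055, 0], [1, 0, 0.04, 0.052, 0], [1, 0, 0.045, 0.049, 0]]
[[1, 0, 0.048, 0.045, 0], [1, 0, 0.051, 0.041, 0], [1, 0, 0.054, 0.038, 0], [1, 0, 0.057, 0.033, 0], [1, 0, 0.06, 0.028, 0], [1, 0, 0.062, 0.023, 0], [1, 0, 0.063, 0.019, 0], [1, 0, 0.064, 0.013, 0]]
[[1, 0, 0.066, 0.009, 0], [1, 0, 0.066, 0.003, 0], [1, 0, 0.065, -0.002, 0], [1, 0, 0.066, -0.007, 0], [1, 0, 0.065, -0.012, 0], [1, 0, 0.063, -0.017, 0], [1, 0, 0.063, -0.022, 0], [1, 0, 0.06, -0.027, 0]]
end 9.884500000000001
```

Call:
servo_tool([
  [1,0,0.012,0.065,0],
  [1,0,0.017,0.063,0],
  [1,0,0.023,0.063,0],
  [1,0,0.027,0.06,0],
  [1,0,0.031,0.058,0],
  [1,0,0.036,0.055,0],
  [1,0,0.04,0.052,0],
  [1,0,0.045,0.049,0],
])

```text
clock: 14.9
tool_pos: [626.9, -102.0, 94.1]
tcp_rot: [-3.141, 0.0, 1.474]
wrist_force: [-4.0, 3.5, 13.4]
width: 18.0
gripper_force: 59.6
```

Call:
servo_tool([
  [1,0,0.048,0.045,0],
  [1,0,0.051,0.041,0],
  [1,0,0.054,0.038,0],
  [1,0,0.057,0.033,0],
  [1,0,0.06,0.028,0],
  [1,0,0.062,0.023,0],
  [1,0,0.063,0.019,0],
  [1,0,0.064,0.013,0],
])

```text
clock: 15.7
tool_pos: [648.8, -104.0, 81.7]
tcp_rot: [-3.139, 0.0, 1.474]
wrist_force: [-6.9, 4.6, 13.0]
width: 18.3
gripper_force: 59.6
```

Call:
servo_tool([
  [1,0,0.066,0.009,0],
  [1,0,0.066,0.003,0],
  [1,0,0.065,-0.002,0],
  [1,0,0.066,-0.007,0],
  [1,0,0.065,-0.012,0],
  [1,0,0.063,-0.017,0],
  [1,0,0.063,-0.022,0],
  [1,0,0.06,-0.027,0],
])

```text
clock: 16.5
tool_pos: [674.3, -106.5, 84.6]
tcp_rot: [-3.138, -0.0, 1.474]
wrist_force: [-4.1, 3.9, 5.8]
width: 17.7
gripper_force: 59.0
```

```bash
python3 - <<'E'
from h import *
st(9.8845,(156.4,123.2))
show(9.8845,[.0785]*16+[.07,.06,.05]+[.04]*13)
E
```

```text
16.5 win [-138.2  173.6   84.6] F [-3.5 -4.5  5.8] tang -1.5 rad -7.1 cmd-tcp [1.4 0.9] w 17.665439670152146
[[1, 0, 0.058, -0.032, 0], [1, 0, 0.055, -0.036, 0], [1, 0, 0.052, -0.04, 0], [1, 0, 0.049, -0.044, 0], [1, 0, 0.046, -0.048, 0], [1, 0, 0.041, -0.051, 0], [1, 0, 0.037, -0.054, 0], [1, 0, 0.033, -0.058, 0]]
[[1, 0, 0.028, -0.059, 0], [1, 0, 0.024, -0.062, 0], [1, 0, 0.019, -0.063, 0], [1, 0, 0.013, -0.064, 0], [1, 0, 0.009, -0.066, 0], [1, 0, 0.003, -0.066, 0], [1, 0, -0.002, -0.066, 0], [1, 0, -0.007, -0.065, 0]]
[[1, 0, -0.01, -0.058, 0], [1, 0, -0.012, -0.049, 0], [1, 0, -0.013, -0.04, 0], [1, 0, -0.011, -0.032, 0], [1, 0, -0.013, -0.031, 0], [1, 0, -0.013, -0.03, 0], [1, 0, -0.016, -0.03, 0], [1, 0, -0.016, -0.03, 0]]
[[1, 0, -0.017, -0.028, 0], [1, 0, -0.019, -0.028, 0], [1, 0, -0.019, -0.028, 0], [1, 0, -0.021, -0.026, 0], [1, 0, -0.022, -0.026, 0], [1, 0, -0.023, -0.024, 0], [1, 0, -0.023, -0.024, 0], [1, 0, -0.025, -0.023, 0]]
end 11.8405
```

Call:
servo_tool([
  [1,0,0.058,-0.032,0],
  [1,0,0.055,-0.036,0],
  [1,0,0.052,-0.04,0],
  [1,0,0.049,-0.044,0],
  [1,0,0.046,-0.048,0],
  [1,0,0.041,-0.051,0],
  [1,0,0.037,-0.054,0],
  [1,0,0.033,-0.058,0],
])

```text
clock: 17.3
tool_pos: [694.5, -108.4, 103.5]
tcp_rot: [-3.141, -0.0, 1.475]
wrist_force: [-1.9, 3.4, 5.3]
width: 17.9
gripper_force: 58.9
```

Call:
servo_tool([
  [1,0,0.028,-0.059,0],
  [1,0,0.024,-0.062,0],
  [1,0,0.019,-0.063,0],
  [1,0,0.013,-0.064,0],
  [1,0,0.009,-0.066,0],
  [1,0,0.003,-0.066,0],
  [1,0,-0.002,-0.066,0],
  [1,0,-0.007,-0.065,0],
])

```text
clock: 18.1
tool_pos: [698.9, -108.8, 128.8]
tcp_rot: [-3.141, -0.0, 1.475]
wrist_force: [-0.2, 3.8, 2.5]
width: 18.2
gripper_force: 58.6
```

Call:
servo_tool([
  [1,0,-0.01,-0.058,0],
  [1,0,-0.012,-0.049,0],
  [1,0,-0.013,-0.04,0],
  [1,0,-0.011,-0.032,0],
  [1,0,-0.013,-0.031,0],
  [1,0,-0.013,-0.03,0],
  [1,0,-0.016,-0.03,0],
  [1,0,-0.016,-0.03,0],
])

```text
clock: 18.9
tool_pos: [693.9, -108.4, 143.8]
tcp_rot: [3.141, -0.0, 1.475]
wrist_force: [0.7, 5.6, 2.1]
width: 18.0
gripper_force: 58.4
```

```bash
python3 - <<'E'
from h import *
st(11.5205,(156.4,123.2))
show(11.5205,[.04]*32)
E
```

```text
18.9 win [-138.2  193.3  143.8] F [-5.6  0.2  2.1] tang 1.7 rad 1.2 cmd-tcp [-0.6  0.4] w 17.961912976182937
[[1, 0, -0.017, -0.029, 0], [1, 0, -0.019, -0.028, 0], [1, 0, -0.02, -0.027, 0], [1, 0, -0.02, -0.026, 0], [1, 0, -0.022, -0.026, 0], [1, 0, -0.023, -0.025, 0], [1, 0, -0.024, -0.023, 0], [1, 0, -0.024, -0.023, 0]]
[[1, 0, -0.026, -0.022, 0], [1, 0, -0.026, -0.021, 0], [1, 0, -0.028, -0.02, 0], [1, 0, -0.028, -0.018, 0], [1, 0, -0.028, -0.018, 0], [1, 0, -0.03, -0.016, 0], [1, 0, -0.03, -0.015, 0], [1, 0, -0.03, -0.014, 0]]
[[1, 0, -0.031, -0.012, 0], [1, 0, -0.032, -0.012, 0], [1, 0, -0.032, -0.01, 0], [1, 0, -0.032, -0.009, 0], [1, 0, -0.033, -0.007, 0], [1, 0, -0.033, -0.007, 0], [1, 0, -0.033, -0.004, 0], [1, 0, -0.034, -0.004, 0]]
[[1, 0, -0.033, -0.002, 0], [1, 0, -0.034, -0.001, 0], [1, 0, -0.034, 0, 0], [1, 0, -0.033, 0.002, 0], [1, 0, -0.034, 0.003, 0], [1, 0, -0.033, 0.005, 0], [1, 0, -0.033, 0.006, 0], [1, 0, -0.033, 0.007, 0]]
end 12.800500000000001
```

Call:
servo_tool([
  [1,0,-0.017,-0.029,0],
  [1,0,-0.019,-0.028,0],
  [1,0,-0.02,-0.027,0],
  [1,0,-0.02,-0.026,0],
  [1,0,-0.022,-0.026,0],
  [1,0,-0.023,-0.025,0],
  [1,0,-0.024,-0.023,0],
  [1,0,-0.024,-0.023,0],
])

```text
clock: 19.7
tool_pos: [685.8, -107.6, 154.2]
tcp_rot: [3.141, 0.0, 1.475]
wrist_force: [2.5, 4.0, 0.3]
width: 18.2
gripper_force: 58.5
```

```bash
python3 - <<'E'
from h import *
st(11.8405,(156.4,123.2))
E
```

```text
19.7 win [-138.1  185.1  154.2] F [-4.2  2.1  0.3] tang -1.4 rad 1.6 cmd-tcp [-0.9  0.4] w 18.22699071229298
```

Call:
servo_tool([
  [1,0,-0.026,-0.022,0],
  [1,0,-0.026,-0.021,0],
  [1,0,-0.028,-0.02,0],
  [1,0,-0.028,-0.018,0],
])

```text
clock: 20.1
tool_pos: [680.5, -107.1, 158.3]
tcp_rot: [3.141, 0.0, 1.475]
wrist_force: [2.8, 4.7, 0.6]
width: 17.7
gripper_force: 58.5
```

```bash
python3 - <<'E'
from h import *
st(12.0005,(156.4,123.2))
E
```

```text
20.1 win [-138.1  179.9  158.3] F [-5.   2.4  0.6] tang -1.7 rad 1.8 cmd-tcp [-1.   0.4] w 17.67635267275212
```

Call:
servo_tool([
  [1,0,-0.028,-0.018,0],
  [1,0,-0.03,-0.016,0],
  [1,0,-0.03,-0.015,0],
])

```text
clock: 20.4
tool_pos: [676.2, -106.7, 160.8]
tcp_rot: [3.14, 0.0, 1.475]
wrist_force: [2.8, 3.8, 0.0]
width: 18.2
gripper_force: 58.5
```

```bash
python3 - <<'E'
from h import *
st(12.1205,(156.4,123.2))
E
```

```text
20.4 win [-138.1  175.6  160.8] F [-4.   2.4  0. ] tang -2.1 rad 1.1 cmd-tcp [-1.1  0.3] w 18.21242465296725
```

Call:
servo_tool([
  [1,0,-0.03,-0.014,0],
  [1,0,-0.031,-0.012,0],
  [1,0,-0.032,-0.012,0],
])

```text
clock: 20.7
tool_pos: [671.7, -106.3, 162.8]
tcp_rot: [3.14, 0.0, 1.475]
wrist_force: [3.8, 4.8, 0.2]
width: 18.1
gripper_force: 58.5
```

```bash
python3 - <<'E'
from h import *
st(12.2405,(156.4,123.2))
E
```

```text
20.7 win [-138.1  171.1  162.8] F [-5.2  3.3  0.2] tang -3.1 rad 1.3 cmd-tcp [-1.2  0.2] w 18.06575218799688
```

Call:
servo_tool([
  [1,0,-0.032,-0.01,0],
  [1,0,-0.032,-0.009,0],
  [1,0,-0.033,-0.007,0],
])

```text
clock: 21.0
tool_pos: [667.0, -105.8, 164.2]
tcp_rot: [3.14, 0.0, 1.475]
wrist_force: [3.5, 4.1, 1.2]
width: 18.4
gripper_force: 58.6
```

```bash
python3 - <<'E'
from h import *
st(12.3605,(156.4,123.2))
E
```

```text
21.0 win [-138.1  166.3  164.2] F [-4.4  3.1  1.2] tang -2.8 rad 1.8 cmd-tcp [-1.3  0.2] w 18.444309229001153
```

Call:
servo_tool([
  [1,0,-0.033,-0.007,0],
  [1,0,-0.033,-0.004,0],
  [1,0,-0.034,-0.004,0],
])

```text
clock: 21.3
tool_pos: [662.1, -105.3, 165.0]
tcp_rot: [3.14, 0.0, 1.475]
wrist_force: [3.8, 4.8, 2.6]
width: 18.3
gripper_force: 58.6
```

```bash
python3 - <<'E'
from h import *
st(12.4805,(156.4,123.2))
show(12.8005,[.04]*16)
E
```

```text
21.3 win [-138.1  161.3  165. ] F [-5.2  3.4  2.6] tang -3.1 rad 2.8 cmd-tcp [-1.3  0.1] w 18.29504405316092
[[1, 0, -0.033, 0.008, 0], [1, 0, -0.032, 0.01, 0], [1, 0, -0.031, 0.011, 0], [1, 0, -0.032, 0.012, 0], [1, 0, -0.03, 0.014, 0], [1, 0, -0.031, 0.015, 0], [1, 0, -0.029, 0.016, 0], [1, 0, -0.029, 0.017, 0]]
[[1, 0, -0.028, 0.018, 0], [1, 0, -0.028, 0.019, 0], [1, 0, -0.026, 0.021, 0], [1, 0, -0.026, 0.021, 0], [1, 0, -0.025, 0.023, 0], [1, 0, -0.024, 0.023, 0], [1, 0, -0.023, 0.025, 0], [1, 0, -0.022, 0.025, 0]]
end 13.4405
```

Call:
servo_tool([
  [1,0,-0.033,-0.002,0],
  [1,0,-0.034,-0.001,0],
  [1,0,-0.034,0,0],
])

```text
clock: 21.6
tool_pos: [657.1, -104.9, 165.2]
tcp_rot: [3.139, 0.0, 1.475]
wrist_force: [3.0, 4.5, 2.5]
width: 18.5
gripper_force: 58.6
```

```bash
python3 - <<'E'
from h import *
st(12.6005,(156.4,123.2))
E
```

```text
21.6 win [-138.1  156.3  165.2] F [-4.8  2.5  2.5] tang -2.6 rad 2.4 cmd-tcp [-1.4 -0.1] w 18.510350032960975
```

Call:
servo_tool([
  [1,0,-0.033,0.002,0],
  [1,0,-0.034,0.003,0],
  [1,0,-0.033,0.005,0],
])

```text
clock: 21.9
tool_pos: [652.1, -104.4, 164.8]
tcp_rot: [3.139, 0.0, 1.475]
wrist_force: [3.1, 4.4, 2.8]
width: 18.2
gripper_force: 58.7
```

```bash
python3 - <<'E'
from h import *
st(12.7205,(156.4,123.2))
E
```

```text
21.9 win [-138.1  151.3  164.8] F [-4.6  2.7  2.8] tang -3.1 rad 2.4 cmd-tcp [-1.3 -0.1] w 18.15951038899934
```

Call:
servo_tool([
  [1,0,-0.033,0.006,0],
  [1,0,-0.033,0.007,0],
])

```text
clock: 22.1
tool_pos: [649.2, -104.1, 164.4]
tcp_rot: [3.139, 0.0, 1.475]
wrist_force: [4.8, 4.8, 3.8]
width: 18.0
gripper_force: 58.8
```

```bash
python3 - <<'E'
from h import *
st(12.8005,(156.4,123.2))
E
```

```text
22.1 win [-138.1  148.4  164.4] F [-5.2  4.3  3.8] tang -5.1 rad 2.7 cmd-tcp [-1.7 -0.3] w 17.98083132168508
```

Call:
servo_tool([
  [1,0,-0.033,0.008,0],
  [1,0,-0.032,0.01,0],
])

```text
clock: 22.3
tool_pos: [646.5, -103.8, 163.7]
tcp_rot: [3.137, 0.0, 1.475]
wrist_force: [6.4, 5.0, 4.4]
width: 18.0
gripper_force: 58.9
```

```bash
python3 - <<'E'
from h import *
st(12.8805,(156.4,123.2))
E
```

```text
22.3 win [-138.1  145.7  163.7] F [-5.6  5.9  4.4] tang -7.0 rad 2.4 cmd-tcp [-2.3 -0.6] w 18.024511783869873
```

Call:
servo_tool([
  [1,0,-0.031,0.011,0],
])

```text
clock: 22.4
tool_pos: [645.3, -103.7, 163.4]
tcp_rot: [3.137, 0.0, 1.475]
wrist_force: [7.9, 4.3, 5.1]
width: 17.9
gripper_force: 59.0
```

```bash
python3 - <<'E'
from h import *
st(12.9205,(156.4,123.2))
E
```

```text
22.4 win [-138.1  144.5  163.4] F [-5.   7.4  5.1] tang -8.7 rad 2.2 cmd-tcp [-2.6 -0.8] w 17.929257948825825
```

Call:
servo_tool([
  [1,0,-0.032,0.012,0],
  [1,0,-0.015,0.007,0],
  [1,0,0,0,0],
])

```text
clock: 22.7
tool_pos: [643.2, -103.5, 162.7]
tcp_rot: [3.136, 0.0, 1.475]
wrist_force: [7.0, 4.3, 5.2]
width: 18.1
gripper_force: 59.0
```

```bash
python3 - <<'E'
from h import *
st(12.98,(156.4,123.2))
E
```

```text
22.7 win [-138.1  142.4  162.7] F [-5.   6.5  5.2] tang -8.1 rad 2.1 cmd-tcp [-2.9 -1. ] w 18.07267302671306
```

Call:
servo_tool([
  [-0.5,0,0,0,0],
  [-0.5,0,0,0,0],
  [-0.5,0,0,0,0],
  [-0.5,0,0,0,0],
])

```text
clock: 23.1
tool_pos: [640.4, -103.7, 160.9]
tcp_rot: [-3.141, 0.001, 1.474]
wrist_force: [-0.3, -0.7, 0.1]
width: 63.7
gripper_force: 0.0
```

```bash
python3 - <<'E'
from h import *
import cv2
st(12.98,(156.4,123.2))
f=imaging.grab_frame("wrist");cv2.imwrite("pics/w3.png",f["color"][:,:,::-1])
E
```

```text
23.1 win [-137.7  139.7  160.9] F [ 0.8 -0.3  0.1] tang 0.2 rad 0.2 cmd-tcp [-0.1  0.8] w 63.739535006417114
```

View pics/w3.png

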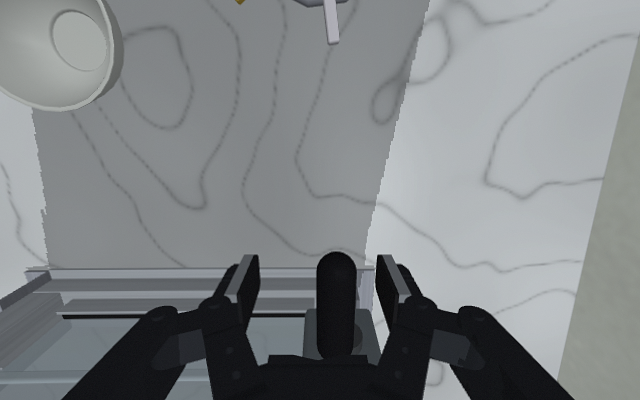

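The crank knob now rests at pixel x≈337. It settled back slightly after release, as expected, and the blades look shut. I'll lift off and go to the lock knob.

Call:
servo_tool([
  [-0.5,0,0,-0.2,0],
  [-0.5,0,0,-0.4,0],
  [-0.5,0,0,-0.6,0],
  [-0.5,0,0,-0.8,0],
  [-0.5,0,-0.2,-0.8,0],
  [-0.5,0,-0.4,-0.8,0],
  [-0.5,0,-0.5,-0.4,0],
  [-0.5,0,-0.5,-0.2,0],
])

```text
clock: 23.95
tool_pos: [560.9, -95.6, 374.2]
tcp_rot: [3.138, 0.001, 1.475]
wrist_force: [-0.7, 0.0, -0.6]
width: 64.3
gripper_force: 0.0
```

Call:
servo_tool([
  [-0.5,-0.4,-0.5,0,0],
  [-0.5,-0.4,-0.5,0,0],
  [-0.5,-0.4,-0.4,0,0],
  [-0.5,-0.3,-0.25,0,0],
  [-0.5,-0.2,-0.144,0,0],
  [-0.5,0,0,0,0],
  [-0.5,0,0,0,0],
  [-0.5,0,0,0,0],
])

```text
clock: 24.75
tool_pos: [464.4, -171.2, 371.0]
tcp_rot: [-3.141, -0.0, 1.475]
wrist_force: [-0.1, 0.0, -0.6]
width: 64.4
gripper_force: 0.0
```

```bash
python3 - <<'E'
from h import *
import cv2
st(12.98,(156.4,123.2));print(read_state()["joint_positions"])
f=imaging.grab_frame("wrist");cv2.imwrite("pics/w4.png",f["color"][:,:,::-1])
E
```

```text
24.75 win [-53.6 -29.1 371. ] F [-0.  -0.1 -0.6] tang 0.4 rad -0.5 cmd-tcp [ 168.6 -209.4] w 64.38370486056667
[-3.53158410e-01  1.79824960e-01  2.64306517e-01  1.65552333e+00
  7.59317111e-05  1.31336579e+00]
```

View pics/w4.png

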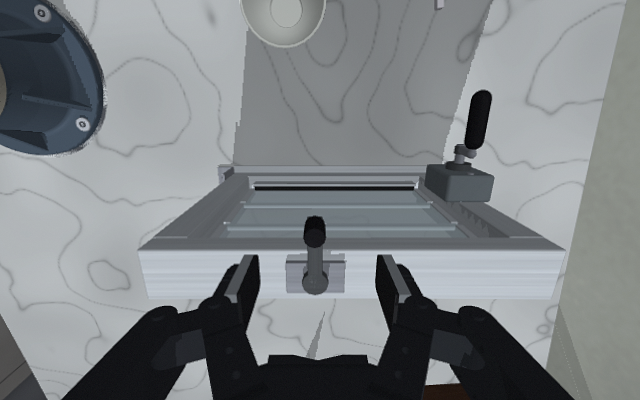

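```bash
python3 - <<'E'
from h import *
p=[464.4,-171.2,371.];r=[-3.141,0,1.475]
for px,z in(([315,237],335),([315,222],310),([315,282],310)): print(px,towin(wray(px,p,r,z)).round(1))
E
```

```text
[315, 237] [-52.9 -31.3 335. ]
[315, 222] [-53.7 -31.5 310. ]
[315, 282] [ 3.00e-01 -3.16e+01  3.10e+02]
```

The lock knob at (315,217)–(315,247) stands straight out and the lever pivot is near (315,282). The knob's window position is (-53, -31). Lower, then grip.

Call:
servo_tool([
  [-0.5,-0.01,-0.046,0.2,0],
  [-0.5,0,0,0.35,0],
  [-0.5,0,0,0.35,0],
  [-0.5,0,0,0.2,0],
  [-0.5,0,0,0,0],
  [-0.5,0,0,0,0],
])

```text
clock: 25.4
tool_pos: [461.7, -171.7, 316.6]
tcp_rot: [3.142, 0.0, 1.475]
wrist_force: [-0.9, -0.0, -0.7]
width: 63.9
gripper_force: 0.0
```

Call:
servo_tool([
  [1,0,0,0,0],
  [1,0,0,0,0],
  [1,0,0,0,0],
  [1,0,0,0,0],
  [1,0,0,0,0],
  [1,0,0,0,0],
])

```text
clock: 26.0
tool_pos: [461.6, -171.9, 316.7]
tcp_rot: [3.141, 0.0, 1.474]
wrist_force: [0.4, 0.9, 5.6]
width: 13.4
gripper_force: 58.6
```

```bash
python3 - <<'E'
from h import *
st(12.98,(156.4,123.2))
n=24;a=np.linspace(0,1.60,n+1)
u=np.c_[52*np.cos(a),-52*np.sin(a)]/50   # tool x=-winx, tool y=win y
u=np.round(u-u[0],3);d=np.round(np.diff(u,axis=0),3)
for i in range(0,n,8): print("["+", ".join(f"[1, {x:g}, {y:g}, 0, 0]" for x,y in d[i:i+8])+"]")
E
```

```text
26.0 win [-52.6 -31.8 316.7] F [-0.9  0.3  5.6] tang -2.5 rad 5.0 cmd-tcp [ 171.3 -155. ] w 13.414388614756453
[[1, -0.002, -0.069, 0, 0], [1, -0.007, -0.069, 0, 0], [1, -0.012, -0.069, 0, 0], [1, -0.016, -0.067, 0, 0], [1, -0.02, -0.066, 0, 0], [1, -0.025, -0.065, 0, 0], [1, -0.029, -0.063, 0, 0], [1, -0.033, -0.061, 0, 0]]
[[1, -0.038, -0.058, 0, 0], [1, -0.041, -0.056, 0, 0], [1, -0.044, -0.053, 0, 0], [1, -0.048, -0.05, 0, 0], [1, -0.052, -0.047, 0, 0], [1, -0.054, -0.043, 0, 0], [1, -0.057, -0.039, 0, 0], [1, -0.06, -0.036, 0, 0]]
[[1, -0.061, -0.031, 0, 0], [1, -0.064, -0.027, 0, 0], [1, -0.066, -0.023, 0, 0], [1, -0.066, -0.019, 0, 0], [1, -0.068, -0.014, 0, 0], [1, -0.069, -0.009, 0, 0], [1, -0.069, -0.005, 0, 0], [1, -0.069, -0.001, 0, 0]]
```

Call:
servo_tool([
  [1,-0.002,-0.069,0,0],
  [1,-0.007,-0.069,0,0],
  [1,-0.012,-0.069,0,0],
  [1,-0.016,-0.067,0,0],
  [1,-0.02,-0.066,0,0],
  [1,-0.025,-0.065,0,0],
  [1,-0.029,-0.063,0,0],
  [1,-0.033,-0.061,0,0],
])

```text
clock: 26.8
tool_pos: [434.8, -173.4, 316.7]
tcp_rot: [3.14, -0.007, 1.477]
wrist_force: [5.3, 20.1, 6.1]
width: 13.8
gripper_force: 59.9
```

```bash
python3 - <<'E'
from h import *
st(12.98,(156.4,123.2))
E
```

```text
26.8 win [-48.6 -58.3 316.7] F [-20.5   3.3   6.1] tang -5.5 rad 4.2 cmd-tcp [ 197.8 -155. ] w 13.773593645999735
```

Call:
servo_tool([
  [1,-0.038,-0.058,0,0],
  [1,-0.041,-0.056,0,0],
  [1,-0.044,-0.053,0,0],
  [1,-0.048,-0.05,0,0],
  [1,-0.052,-0.047,0,0],
  [1,-0.054,-0.043,0,0],
  [1,-0.057,-0.039,0,0],
  [1,-0.06,-0.036,0,0],
])

```text
clock: 27.6
tool_pos: [413.8, -195.0, 316.6]
tcp_rot: [3.14, 0.002, 1.474]
wrist_force: [3.5, -0.6, 4.8]
width: 13.7
gripper_force: 59.9
```

```bash
python3 - <<'E'
from h import *
st(12.98,(156.4,123.2))
E
```

```text
27.6 win [-25.  -77.1 316.6] F [0.2 3.6 4.8] tang -5.2 rad 2.9 cmd-tcp [ 216.6 -155. ] w 13.65460599566099
```

Call:
servo_tool([
  [1,-0.061,-0.031,0,0],
  [1,-0.064,-0.027,0,0],
  [1,-0.066,-0.023,0,0],
  [1,-0.066,-0.019,0,0],
  [1,-0.068,-0.014,0,0],
  [1,-0.069,-0.009,0,0],
  [1,-0.05,-0.005,0,0],
  [1,-0.03,-0.001,0,0],
])

```text
clock: 28.4
tool_pos: [405.4, -218.4, 316.5]
tcp_rot: [3.14, 0.002, 1.474]
wrist_force: [3.8, -2.8, 4.4]
width: 13.6
gripper_force: 60.1
```

```bash
python3 - <<'E'
from h import *
import cv2
st(12.98,(156.4,123.2))
s=read_state()
f=imaging.grab_frame("wrist");cv2.imwrite("pics/w5.png",f["color"][:,:,::-1])
E
```

```text
28.4 win [ -0.9 -83.2 316.5] F [2.4 4.  4.4] tang -5.5 rad 2.4 cmd-tcp [ 222.8 -154.9] w 13.59805067516255
```

View pics/w5.png

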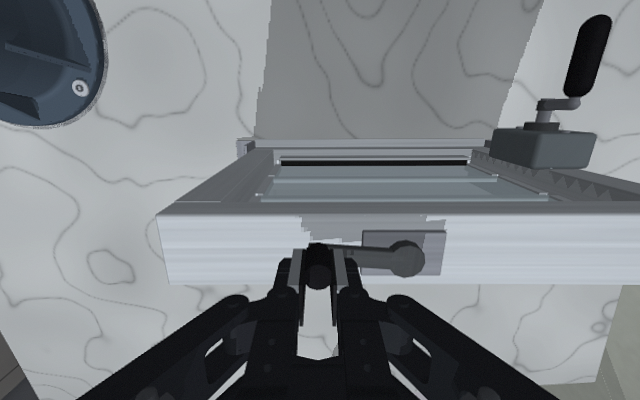

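The lever runs from (405,258) to the knob at (318,248), so it's nearly along the rail but a few degrees short. I'll push on gently.

Call:
servo_tool([
  [1,-0.03,0,0,0],
  [1,-0.03,0,0,0],
  [1,0,0,0,0],
])

```text
clock: 28.75
tool_pos: [405.1, -220.3, 316.5]
tcp_rot: [3.14, -0.0, 1.475]
wrist_force: [4.2, 0.3, 4.9]
width: 13.7
gripper_force: 60.3
```

```bash
python3 - <<'E'
from h import *
st(12.98,(156.4,123.2))
E
```

```text
28.75 win [  1.  -83.4 316.5] F [-0.7  4.2  4.9] tang -5.8 rad 2.8 cmd-tcp [ 222.9 -154.8] w 13.723237694486913
```

Call:
servo_tool([
  [1,-0.03,0,0,0],
  [1,-0.03,0,0,0],
  [1,0,0,0,0],
])

```text
clock: 29.05
tool_pos: [404.9, -222.1, 316.4]
tcp_rot: [3.14, -0.003, 1.476]
wrist_force: [5.9, 5.7, 5.1]
width: 14.1
gripper_force: 60.4
```

```bash
python3 - <<'E'
from h import *
st(12.98,(156.4,123.2))
E
```

```text
29.05 win [  2.8 -83.4 316.4] F [-6.3  5.4  5.1] tang -7.0 rad 2.5 cmd-tcp [ 222.9 -154.8] w 14.083159999664527
```

Call:
servo_tool([
  [1,-0.04,0,0,0],
  [1,-0.04,0,0,0],
  [1,0,0,0,0],
])

```text
clock: 29.35
tool_pos: [404.8, -222.9, 316.4]
tcp_rot: [3.139, -0.01, 1.478]
wrist_force: [9.2, 22.8, 8.4]
width: 13.8
gripper_force: 60.7
```

```bash
python3 - <<'E'
from h import *
st(12.98,(156.4,123.2))
E
```

```text
29.35 win [  3.6 -83.4 316.4] F [-23.6   6.9   8.4] tang -9.7 rad 4.9 cmd-tcp [ 223.  -154.7] w 13.80754455520573
```

Call:
servo_tool([
  [1,-0.04,0,0,0],
  [1,0,0,0,0],
])

```text
clock: 29.55
tool_pos: [404.7, -223.2, 316.3]
tcp_rot: [3.139, -0.014, 1.479]
wrist_force: [11.2, 31.9, 10.2]
width: 13.4
gripper_force: 60.8
```

```bash
python3 - <<'E'
from h import *
st(12.98,(156.4,123.2))
E
```

```text
29.55 win [  3.9 -83.5 316.3] F [-32.8   8.1  10.2] tang -11.5 rad 6.0 cmd-tcp [ 223.  -154.7] w 13.424007535162573
```

That's a firm end stop. Release and lift.

Call:
servo_tool([
  [-0.5,0,0,0,0],
  [-0.5,0,0,0,0],
  [-0.5,0,0,0,0],
  [-0.5,0,0,-0.2,0],
  [-0.5,0,0,-0.5,0],
  [-0.5,0,0,-0.5,0],
  [-0.5,0,0,-0.3,0],
  [-0.5,0,0,0,0],
])

```text
clock: 30.35
tool_pos: [404.0, -229.7, 393.4]
tcp_rot: [3.139, 0.002, 1.474]
wrist_force: [0.2, 0.0, -0.5]
width: 64.3
gripper_force: 0.0
```

Call:
servo_tool([
  [-0.5,0.3,0,0,0],
  [-0.5,0.5,0,0,0],
  [-0.5,0.5,0,0,0],
  [-0.5,0.3,0,0,0],
  [-0.5,0,0,0,0],
  [-0.5,0,0,0,0],
])

```text
clock: 30.95
tool_pos: [411.0, -149.0, 390.7]
tcp_rot: [-3.141, 0.0, 1.476]
wrist_force: [0.3, 0.1, -0.6]
width: 64.2
gripper_force: 0.0
```

```bash
python3 - <<'E'
from h import *
import cv2
st(12.98,(156.4,123.2))
w=imaging.grab_frame("wrist")["color"];t=imaging.grab_frame("top")["color"]
a=cv2.resize(w,(480,300));b=cv2.resize(t[130:290,230:455],None,fx=1.4,fy=1.4)
c=cv2.resize(t[195:250,385:455],None,fx=4,fy=4,interpolation=3)
z=np.zeros((540,800,3),np.uint8);z[:300,:480]=a;z[300:300+b.shape[0],:b.shape[1]]=b;z[:c.shape[0],490:490+c.shape[1]]=c
cv2.imwrite("pics/w6.png",z[:,:,::-1])
E
```

```text
30.95 win [-70.5 -84.3 390.7] F [-0.1  0.3 -0.6] tang -0.1 rad -0.7 cmd-tcp [ 223.8 -229. ] w 64.23145805332133
```

View pics/w6.png

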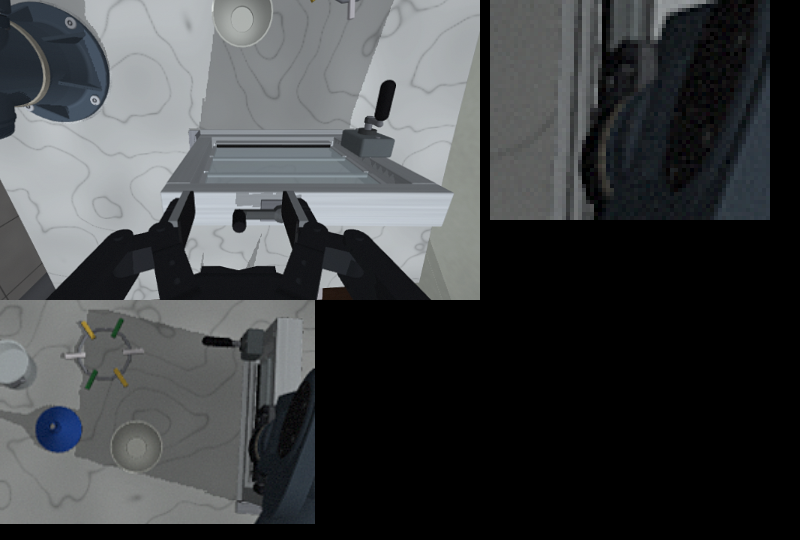

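The lever lies along the rail, with its knob at (239,220) in the wrist view and its foot level with the lever. The blades are shut and the bystanders haven't moved. Handing in.

```bash
python3 -c "
from station import ctrl
print(ctrl.job_done())"
```

```text
the job is handed in; nothing more can be done
None
```

I cranked the louvre shut at an even speed until the lowest blade pressed snugly on its strip, let go, then swept the lock lever along the rail to its stop. I handed the job in at about 31 s with the robot clear of everything; no verdict came back.

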